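Comb the parrot's cedar sticks straight

ROBOT

A 6-joint arm with a two-finger parallel gripper is mounted at the origin on the work surface. World frame = base frame: x ahead of the robot, y to its left, z up, the work surface at z = 0. Lengths are in m, angles in rad, forces in N, time in s.
With the tool pointing down it reaches from about 0.375 to 0.9 m from the base axis. Payload 3.1 kg.
Tool frame: the origin (TCP) lies between the finger pads; the fingertips stand 17 mm ahead of it and the grasp point (between the pads) lies 2 mm behind it; z points along the fingers, y is the line along which they close (so a half turn about z gives the same grasp; the last joint's range is limited). The gripper opens to 85 mm and grips with 20 to 120 N. Pads are 22 mm wide; open, the fingers measure 114 mm over their backs; the gripper's body (76 mm by 85 mm) begins 54 mm behind the grasp point. The pads swing forward as they close: fully open they stand 13 mm farther back than shut.
Start: joints at [-1.405, 0.527, 1.433, -0, 1.181, -0.178], TCP at [0.211, -0.588, 0.248] pointing down, gripper open.
Joint ranges: [-3.08, 3.08], [-0.75, 2.2], [0.22, 2.44], [-1.43, 4.57], [0, 2.65], [-2.85, 2.85]. Speed limits (rad/s): [2.79, 2.79, 3.14, 3.14, 3.14, 3.14].

INTERFACE

Orientations are given as a unit quaternion [x, y, z, w].
In Python, from station import sense, vision, order gives the robot as it stands.
- The arm moves only by the shell command python3 -m crank 'ROWS' [OPENING] [FORCE]. ROWS is JSON, a list of rows, each an object with "dp": the shift along the world's x, y, z in units of 30 mm (1.0 is 30 mm), a list of three; "angular": the turn, a rotation vector about the world's x, y, z in degrees, a list of three. In form: [{"dp": [dx, dy, dz], "angular": [ax, ay, az]}, ...]. A call has 1 to 20 rows; each row shifts and turns the commanded pose from where the row before left it; what a row does not reach is not made up. A row lasts 1/10 s, in which the tool goes at most 50 mm and 8.59 degrees, less where a joint would pass 70% of its speed; a pose out of reach is approached as far as the arm can. A call is refused whole if a number of a shift passes 1 or a number of a turn 8.59, either way. A call with a gripper value outside its range is refused whole. OPENING is the closure, from 0 (fully open) to 1 (shut), set as the call begins (- or left out, the last holds). The fingers move at their own pace and stop on an object; FORCE is the grip in N (left out, the last holds). Time passes only in rows, so rows that do not move let the fingers close. It gives the time, the measured TCP pose, the force, the opening and the grip force at its end, in the units of the state.
- sense(): the state, without advancing time (a new reading comes with each control period).
- vision.snapshot(name): name is "scene" or "top"; returns a dict with "image" (480x640x3 uint8, blue, green, red), "range_z" (480x640 float32, m along the optical axis (not along the pixel's ray), 0 where there is no reading), "mtx" (3x3 intrinsics, pixels), "pose" (4x4, takes a point from camera to world coordinates). Camera axes: x right, y down, z forward; pixel columns grow to the right and rows downward; lengths in m; the calibration is good to about 2 mm. A picture is of the moment at which its call begins.
- order.sign_off(): hands the job in; it is judged then, once.
The state is a dict: "t": time; "q": joint angles; "qd": joint speeds; "tau": joint torques, N m; "tcp_pos": TCP position; "tool_rot": TCP orientation; "force": force on the tool from outside, world axes, zero at the start; "ft_torque": the same for the moment, N m; "finger_gap": opening from 0.0 (shut) to 1.0 (fully open); "gripper_force": force on a finger pad.
Only numpy, scipy, OpenCV 4.12 (cv2) and the standard library are available. Lean on these libraries where they do the work, as an engineer would, in place of code of your own. Each camera call takes 0.05 s, during which the arm holds its last target. There are 200 camera calls.

TASK

Pick up the orange comb rake by its wooden post and use it to comb the three scattered cedar sticks along the black tray up to its raised grey lip, so that they lie flat, side by side, close up against the lip and parallel to it. Then let go of the rake, leaving it standing upright on its teeth on the tray or worktop. Move the sticks only with the rake, and leave the bell, the lime foot toy and the violet bead ring where they are.

Things in the scene. Friction and masses are not known exactly. Their poses are not given: they have to be found in the camera images.
- tray: fixed black steel tray, floor 4 mm above the worktop, 250 mm wide (y), turned up to 9 degrees. One raised grey lip, along y on the robot's side, 22 mm high, 6 mm thick; other sides open. Origin: on the floor, middle of the foot of the lip's inner face. x points across the floor away from lip and robot; floor ends at x = 260 mm. Sticks start at x = 20 to 195 mm, within 70 mm of the middle in y.
- rake_grip (a point): comb rake, 0.2 kg, standing on its teeth left or right of the tray. Orange head 40 (x) by 174 mm (y), top at 38 mm; 12 teeth in a row along y, 40 mm deep, 25 long, 6 apart; same from both sides. Upright pale wood post, 26 x 26 mm (sides along x, y), from head top to 113 mm. Point: on the post's axis, 88 mm above the teeth's ends, 25 below the post's top. z up. Stands by itself.
- stick_a_center (a point): one of three alike cedar chew sticks, reddish brown, square 16 x 16 mm in section, 80 mm long, about 16 g, lying on the tray floor; point at its centre (8 mm above the tray floor); its own y axis runs along its length
- stick_b_center (a point): one of three alike cedar chew sticks, reddish brown, square 16 x 16 mm in section, 80 mm long, about 16 g, lying on the tray floor; point at its centre (8 mm above the tray floor); its own y axis runs along its length
- stick_c_center (a point): one of three alike cedar chew sticks, reddish brown, square 16 x 16 mm in section, 80 mm long, about 16 g, lying on the tray floor; point at its centre (8 mm above the tray floor); its own y axis runs along its length
- foot_toy_center (a point): bystander: lime acrylic foot toy, an upright spool 52 mm across and 56 mm high, standing on the worktop on the other side of the tray from the rake; point at its centre
- bell_center (a point): bystander: stainless bell, 54 mm across and 56 mm high, on the worktop to the left or right of the tray's far end; point at its centre
- bead_ring_center (a point): bystander: violet ring of beads, 76 mm across, 16 mm high, lying on the worktop to the left or right of the tray's far end; point at its centre
There are look-alikes about, which are no part of the job. What is shaped like the part that bears stick_a_center but blue, turquoise or yellow is not meant.

How it is judged:
On the way:
1. the rake is picked up (20 mm clear of the worktop) (height (world z) of rake_grip above 0.108 m), for 0.1 s.
At the end, for the whole second after the job is handed in: All three sticks lie flat on the tray floor within its width, each parallel to the lip within 10 degrees and with its centre at most 60 mm from the lip's inner face (three sticks packed tight reach 40 mm); the rake stands upright (within 8 degrees) on its teeth on the tray or worktop, let go (angle between the y axis of each of stick_a_center, stick_b_center, stick_c_center and the y axis of tray, either way round below 0.18 rad and x of stick_a_center in the frame of tray between 0 and 0.06 m and y of stick_a_center in the frame of tray between -0.115 and 0.115 m and z of each of stick_a_center, stick_b_center, stick_c_center in the frame of tray below 0.016 m and x of stick_b_center in the frame of tray between 0 and 0.06 m and y of stick_b_center in the frame of tray between -0.115 and 0.115 m and x of stick_c_center in the frame of tray between 0 and 0.06 m and y of stick_c_center in the frame of tray between -0.115 and 0.115 m and angle between rake_grip's own z axis and vertical below 0.15 rad and height (world z) of rake_grip below 0.1 m); the robot touches nothing.
It fails at once if the foot toy is moved by more than 25 mm (distance of foot_toy_center from where it was at the start of the episode above 0.025 m).
It fails at once if the bell is moved by more than 25 mm (distance of bell_center from where it was at the start of the episode above 0.025 m).
It fails at once if the bead ring is moved by more than 25 mm (distance of bead_ring_center from where it was at the start of the episode above 0.025 m).
It fails at once if the gripper or arm pushes a stick (only the rake may touch the sticks) (contact force between any of the fingers, the arm and stick_a above 0.5 N or contact force between any of the fingers, the arm and stick_b above 0.5 N or contact force between any of the fingers, the arm and stick_c above 0.5 N).
It also fails if it takes over 48 s, if anything falls off the work surface, if the arm or the gripper's body presses on something with over 40 N, if the wrist force passes 120 N, or if a joint passes its speed limit or range.

## Working session

There is one attempt and no reset: what is moved stays moved. The work goes in short steps, Python scripts to look and compute and a shell command to move; the robot and the scene stay as the last step left them, time stands still between calls to the robot, and variables do not carry over. Pictures are saved under pics/ and viewed, at most 10 in all, crops included, and the job is handed in when it is done.

```bash
mkdir -p pics; cat > h.py <<'E'
import numpy as np, cv2
from station import sense, vision, order
def pts(s):
    z=s["range_z"]; K=s["mtx"]; v,u=np.mgrid[0:480,0:640]
    p=np.stack([(u-K[0,2])/K[0,0]*z,(v-K[1,2])/K[1,1]*z,z,np.ones_like(z)],-1)
    w=(p@s["pose"].T)[...,:3]; w[z==0]=np.nan; return w
E
python3 - <<'E'
from h import *
for n in("top","scene"):
    s=vision.snapshot(n); cv2.imwrite(f"pics/{n}0.png",s["image"]); np.save(n+"0.npy",pts(s)); print(s["pose"].round(3),s["mtx"])
E
```

```text
[[ 0.02  -0.996  0.084  0.418]
 [-1.    -0.02   0.007 -0.006]
 [-0.005 -0.084 -0.996  1.034]
 [ 0.     0.     0.     1.   ]] [[543.73344131   0.         319.22832721]
 [  0.         543.73344131 244.22952814]
 [  0.           0.           1.        ]]
[[-0.402  0.589 -0.701  1.249]
 [ 0.916  0.271 -0.297  0.311]
 [ 0.015 -0.761 -0.648  0.752]
 [ 0.     0.     0.     1.   ]] [[541.62437222   0.         313.4892561 ]
 [  0.         541.62437222 231.52500058]
 [  0.           0.           1.        ]]
```

View pics/top0.png

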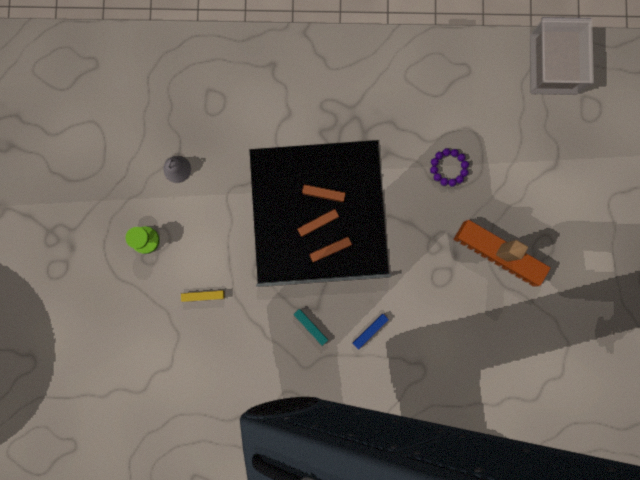

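View pics/scene0.png

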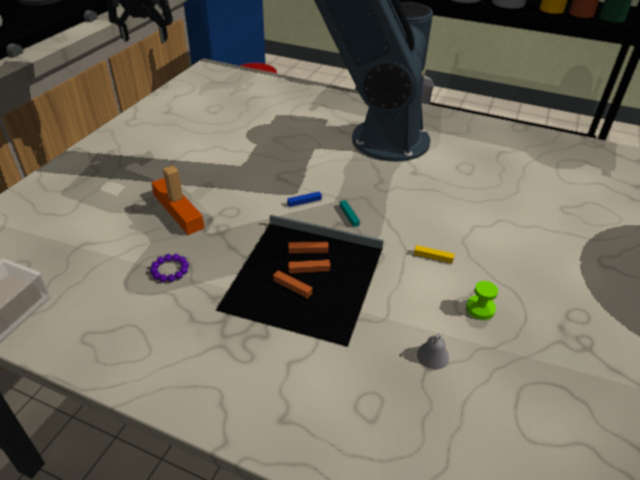

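The top view shows the rake at about (505,252), with its post at (513,250). The sticks are at (323,193), (318,223) and (330,249). The tray spans (250,150) to (388,285), with the lip along the bottom edge.

```bash
cat >> h.py <<'E'
def ray(s,uv,h):
    K=s["mtx"];T=s["pose"];uv=np.atleast_2d(uv).astype(float)
    d=np.c_[(uv-K[[0,1],[2,2]])/K[[0,1],[0,1]],np.ones(len(uv))]@T[:3,:3].T
    return T[:3,3]+d*((h-T[2,3])/d[:,2])[:,None]
def blobs(m,amin):
    c,_=cv2.findContours(m.astype(np.uint8),cv2.RETR_EXTERNAL,cv2.CHAIN_APPROX_NONE)
    return [k for k in c if cv2.contourArea(k)>amin]
def rect(P):
    P=P[:,:2]*1000
    (c,sz,a)=cv2.minAreaRect(P.astype(np.float32)); b=cv2.boxPoints((c,sz,a))
    e=max((b[1]-b[0],b[2]-b[1]),key=np.linalg.norm); ang=np.degrees(np.arctan2(-e[0],e[1])) # yaw of own y
    return np.round(c,1),np.round(sz,1),round((ang+90)%180-90,1)
def look(s):
    w=pts(s);hsv=cv2.cvtColor(s["image"],cv2.COLOR_BGR2HSV);H,S,V=[hsv[...,i].astype(int) for i in range(3)]
    red=((H<14)|(H>175))&(S>130)&(V>60)
    return w,H,S,V,red
def sticks(s):
    w,H,S,V,red=look(s); out=[]
    for k in blobs(red,150):
        if cv2.contourArea(k)>1200: continue
        out.append((*rect(ray(s,k[:,0],.020)),np.round(np.nanmedian(w[k[:,0,1],k[:,0,0],2]),3)))
    return out
E
python3 - <<'E'
from h import *
s=vision.snapshot("top"); w,H,S,V,red=look(s)
for o in sticks(s): print("stick",o)
v,u=np.mgrid[0:480,0:640]; box=(u>440)&(u<570)&(v>200)&(v<300)
z=w[...,2]
m=box&(z>.028)&(z<.05)&red; c=blobs(m,100)
for k in c: print("head",cv2.contourArea(k),rect(ray(s,k[:,0],.038)))
m=box&(z>.09)
for k in blobs(m,20): print("post",cv2.contourArea(k),rect(ray(s,k[:,0],.113)),np.nanmedian(z[m]))
m=(V<40)&(u>230)&(u<400)&(v>130)&(v<295)
for k in blobs(m,3000): print("tray dark",rect(ray(s,k[:,0],.004)), ray(s,cv2.boxPoints(cv2.minAreaRect(k)),.004).round(3))
m=(u>230)&(u<400)&(v>250)&(v<300)&(z>.017)&~red
for k in blobs(m,20): print("lip",rect(w[k[:,0,1],k[:,0,0]]),rect(ray(s,k[:,0],.026)))
m=box&(z>.005)
for k in blobs(m,100): print("rake all",rect(w[k[:,0,1],k[:,0,0]]))
for n,mm in(("toy",(H>30)&(H<60)&(S>180)&(V>100)),("bell",(z>.02)&(u>150)&(u<200)&(v>140)&(v<190)),("ring",(H>120)&(H<160)&(S>100))):
    for k in blobs(mm,50): print(n,rect(w[k[:,0,1],k[:,0,0]]))
E
```

```text
stick (array([494.7, -19.3]), array([16.7, 80.5]), np.float32(25.4), np.float64(0.017))
stick (array([544.5,   4.8]), array([17.1, 81. ]), np.float32(29.2), np.float64(0.016))
stick (array([600.9,  -4.2]), array([80.7, 18.3]), np.float32(-10.3), np.float64(0.013))
head 1671.0 (array([ 492.9, -336.4]), array([174.5,  41.9]), np.float32(-29.8))
post 275.0 (array([ 492.4, -334. ]), array([30.3, 30.3]), np.float32(-29.2)) 0.11101122544100406
tray dark (array([569.4,   4.2]), array([257.6, 248.5]), np.float32(-84.8)) [[ 0.685  0.142  0.004]
 [ 0.709 -0.109  0.004]
 [ 0.453 -0.131  0.004]
 [ 0.429  0.115  0.004]]
lip (array([436.4,  -7.5]), array([  6. , 249.2]), np.float32(5.2)) (array([436.3,  -7.5]), array([  6.1, 248.6]), np.float32(5.3))
rake all (array([ 493.5, -338.4]), array([174.7,  41.1]), np.float32(-29.9))
toy (array([506.7, 330.2]), array([48.1, 41.4]), np.float32(-77.0))
bell (array([643.9, 277.9]), array([30.8, 33.3]), np.float32(2.8))
ring (array([ 656.6, -243.6]), array([71.5, 71.2]), np.float32(-62.3))
```

```bash
python3 - <<'E'
from h import *
from scipy.spatial.transform import Rotation as R
t=sense();M=R.from_quat(t["tool_rot"]).as_matrix();print(M.round(3),t["t"],t["tcp_pos"],t["finger_gap"],t["force"])
print("tool y azimuth",np.degrees(np.arctan2(M[1,1],M[0,1])))
E
```

```text
[[ 0.941  0.338 -0.   ]
 [ 0.338 -0.941  0.002]
 [ 0.    -0.002 -1.   ]] 0.15 [ 0.21120244 -0.58768548  0.24757658] 0.999968862186742 [-0.62343253  0.57230651 -0.02826566]
tool y azimuth -70.24016568850885
```

```bash
python3 -m crank '[{"dp":[0.94,0.84,-0.29],"angular":[0,0,4.06]},{"dp":[0.94,0.84,-0.29],"angular":[0,0,4.06]},{"dp":[0.94,0.84,-0.29],"angular":[0,0,4.06]},{"dp":[0.94,0.84,-0.29],"angular":[0,0,4.06]},{"dp":[0.94,0.84,-0.29],"angular":[0,0,4.06]},{"dp":[0.94,0.84,-0.29],"angular":[0,0,4.06]},{"dp":[0.94,0.84,-0.29],"angular":[0,0,4.06]},{"dp":[0.94,0.84,-0.29],"angular":[0,0,4.06]},{"dp":[0.94,0.84,-0.29],"angular":[0,0,4.06]},{"dp":[0.94,0.84,-0.29],"angular":[0,0,4.06]},{"dp":[0,0,0],"angular":[0,0,0]},{"dp":[0,0,0],"angular":[0,0,0]}]' 0 40
```

```text
t: 1.35
tcp_pos: [0.4935, -0.3353, 0.1608]
tool_rot: [0.864, 0.503, -0.0, -0.0]
force: [0.6, 0.1, 0.2]
finger_gap: 1.002
gripper_force: 0.0
```

```bash
python3 - <<'E'
from h import *
s=vision.snapshot("scene");w=pts(s); cv2.imwrite("pics/scene1.png",s["image"][100:340,60:380].repeat(2,0).repeat(2,1))
E
```

```text
(no output)
```

View pics/scene1.png

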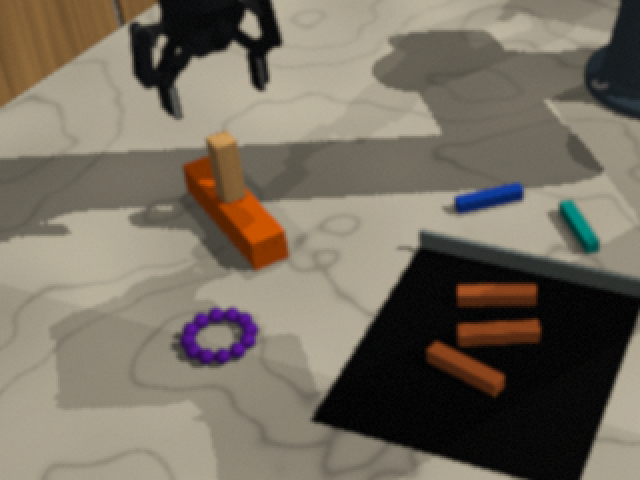

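The open fingers at (175,110) and (262,85) straddle the post top at (222,140), across the head's short side. I'll go down and grip.

```bash
python3 -m crank '[{"dp":[0,0,-0.7],"angular":[0,0,0]},{"dp":[0,0,-0.7],"angular":[0,0,0]},{"dp":[0,0,-0.7],"angular":[0,0,0]},{"dp":[0,0,-0.46],"angular":[0,0,0]},{"dp":[0,0,0],"angular":[0,0,0]}]' 0 && python3 -m crank '[{"dp":[0,0,0],"angular":[0,0,0]},{"dp":[0,0,0],"angular":[0,0,0]},{"dp":[0,0,0],"angular":[0,0,0]},{"dp":[0,0,0],"angular":[0,0,0]},{"dp":[0,0,0],"angular":[0,0,0]},{"dp":[0,0,0],"angular":[0,0,0]},{"dp":[0,0,0],"angular":[0,0,0]},{"dp":[0,0,0],"angular":[0,0,0]}]' 1 80
```

```text
t: 1.9
tcp_pos: [0.4916, -0.3363, 0.0829]
tool_rot: [0.865, 0.502, -0.001, -0.002]
force: [-0.2, -0.5, -0.6]
finger_gap: 0.999
gripper_force: 0.0
t: 2.7
tcp_pos: [0.4938, -0.3366, 0.0854]
tool_rot: [0.864, 0.503, 0.0, 0.001]
force: [0.3, -0.9, 5.7]
finger_gap: 0.295
gripper_force: 80.5
```

```bash
python3 -m crank '[{"dp":[0,0,0.5],"angular":[0,0,0]},{"dp":[0,0,0.8],"angular":[0,0,0]},{"dp":[0,0,0.8],"angular":[0,0,0]},{"dp":[0.44,0.94,0],"angular":[0,0,2.92]},{"dp":[0.44,0.94,0],"angular":[0,0,2.92]},{"dp":[0.44,0.94,0],"angular":[0,0,2.92]},{"dp":[0.44,0.94,0],"angular":[0,0,2.92]},{"dp":[0.44,0.94,0],"angular":[0,0,2.92]},{"dp":[0.44,0.94,0],"angular":[0,0,2.92]},{"dp":[0.44,0.94,0],"angular":[0,0,2.92]},{"dp":[0.44,0.94,0],"angular":[0,0,2.92]},{"dp":[0.44,0.94,0],"angular":[0,0,2.92]},{"dp":[0.44,0.94,0],"angular":[0,0,2.92]},{"dp":[0.44,0.94,0],"angular":[0,0,2.92]},{"dp":[0.44,0.94,0],"angular":[0,0,2.92]},{"dp":[0,0,0],"angular":[0,0,0]},{"dp":[0,0,0],"angular":[0,0,0]},{"dp":[0,0,0],"angular":[0,0,0]}]' 1 80; python3 - <<'E'
from h import *
s=vision.snapshot("scene"); cv2.imwrite("pics/scene2.png",s["image"][100:400,100:500].repeat(2,0).repeat(2,1))
s=vision.snapshot("top"); w,H,S,V,red=look(s);v,u=np.mgrid[0:480,0:640]
m=red&(u>200)&(u<450)&(v>100)&(w[...,2]>.05)
for k in blobs(m,50): print(cv2.contourArea(k),rect(w[k[:,0,1],k[:,0,0]]),np.nanmedian(w[m][:,2]))
E
```

```text
t: 4.5
tcp_pos: [0.6508, 0.0016, 0.1473]
tool_rot: [0.673, 0.739, -0.001, -0.001]
force: [-0.3, 0.5, -2.1]
finger_gap: 0.289
gripper_force: 80.0
326.5 (array([604.4, -64.3]), array([ 29.7, 147.4]), np.float32(76.6)) 0.09847153900274064
```

View pics/scene2.png

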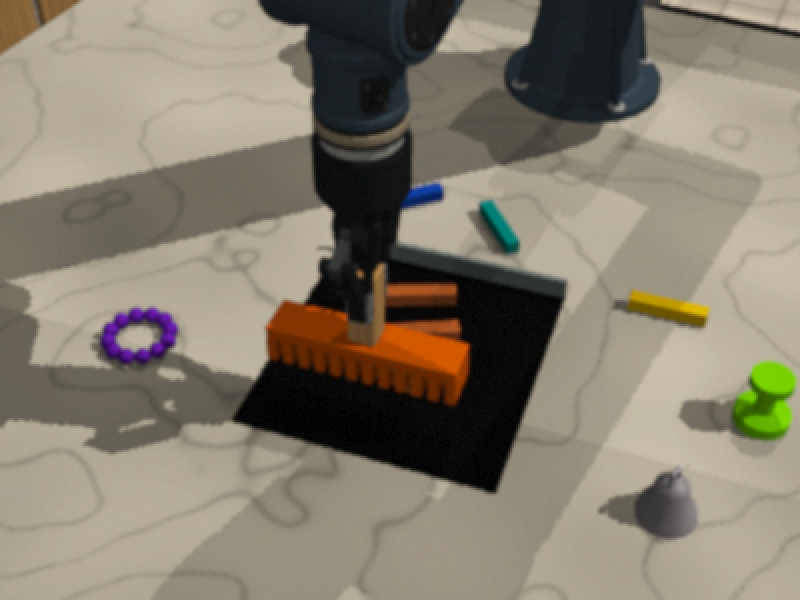

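The rake hangs level and parallel to the lip, with its head running from (268,330) to (468,370), beyond the sticks. I'll lower it to just above the floor.

```bash
python3 -m crank '[{"dp":[0,0,-0.6],"angular":[0,0,0]},{"dp":[0,0,-0.6],"angular":[0,0,0]},{"dp":[0,0,-0.4],"angular":[0,0,0]},{"dp":[0,0,-0.3],"angular":[0,0,0]},{"dp":[0,0,0],"angular":[0,0,0]},{"dp":[0,0,0],"angular":[0,0,0]}]' 1 80; python3 - <<'E'
from h import *
s=vision.snapshot("scene"); w,H,S,V,red=look(s); cv2.imwrite("pics/scene3.png",s["image"][170:370,200:420].repeat(3,0)[:600].repeat(3,1))
m=red&(abs(w[...,2]-.042)<.008)&(w[...,0]>.55)
for k in blobs(m,100): print(cv2.contourArea(k),rect(ray(s,k[:,0],.043)))
E
```

```text
t: 5.2
tcp_pos: [0.6517, 0.0019, 0.0907]
tool_rot: [0.673, 0.739, -0.0, -0.0]
force: [0.1, 0.1, -2.0]
finger_gap: 0.294
gripper_force: 80.2
1527.0 (array([657.3,   4.1]), array([ 47. , 175.1]), np.float32(5.2))
```

View pics/scene3.png

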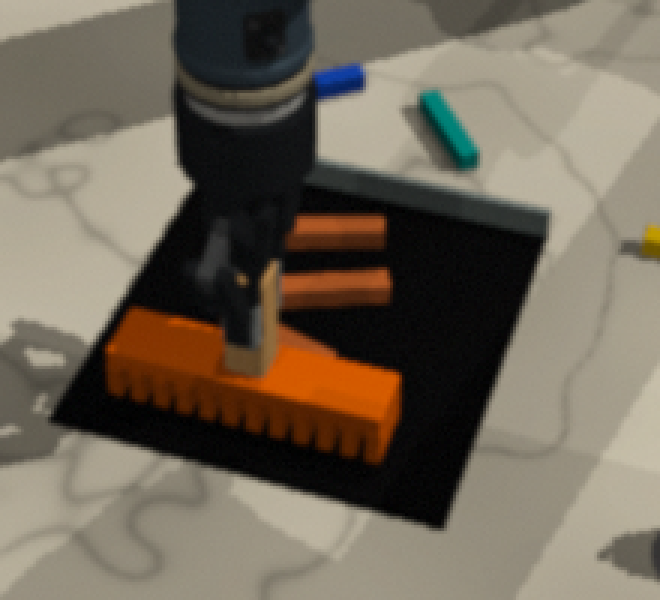

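The rake is on the floor beyond all three sticks and parallel to the lip. I'll start combing.

```bash
python3 -m crank '[{"dp":[-0.3,-0.028,0],"angular":[0,0,0]},{"dp":[-0.3,-0.028,0],"angular":[0,0,0]},{"dp":[-0.3,-0.028,0],"angular":[0,0,0]},{"dp":[-0.3,-0.028,0],"angular":[0,0,0]},{"dp":[-0.3,-0.028,0],"angular":[0,0,0]},{"dp":[-0.3,-0.028,0],"angular":[0,0,0]},{"dp":[-0.3,-0.028,0],"angular":[0,0,0]},{"dp":[-0.3,-0.028,0],"angular":[0,0,0]},{"dp":[-0.3,-0.028,0],"angular":[0,0,0]},{"dp":[-0.3,-0.028,0],"angular":[0,0,0]},{"dp":[-0.3,-0.028,0],"angular":[0,0,0]},{"dp":[-0.3,-0.028,0],"angular":[0,0,0]},{"dp":[0,0,0],"angular":[0,0,0]}]' 1 80; python3 - <<'E'
from h import *
s=vision.snapshot("scene"); cv2.imwrite("pics/scene4.png",s["image"][170:370,200:420].repeat(3,0).repeat(3,1))
s=vision.snapshot("top"); [print(o) for o in sticks(s)]
cv2.imwrite("pics/top4.png",s["image"][130:330,210:430].repeat(3,0).repeat(3,1))
E
```

```text
t: 6.55
tcp_pos: [0.5416, -0.0077, 0.0903]
tool_rot: [0.673, 0.74, -0.001, -0.001]
force: [-0.4, -0.4, -2.3]
finger_gap: 0.294
gripper_force: 80.1
```

View pics/scene4.png

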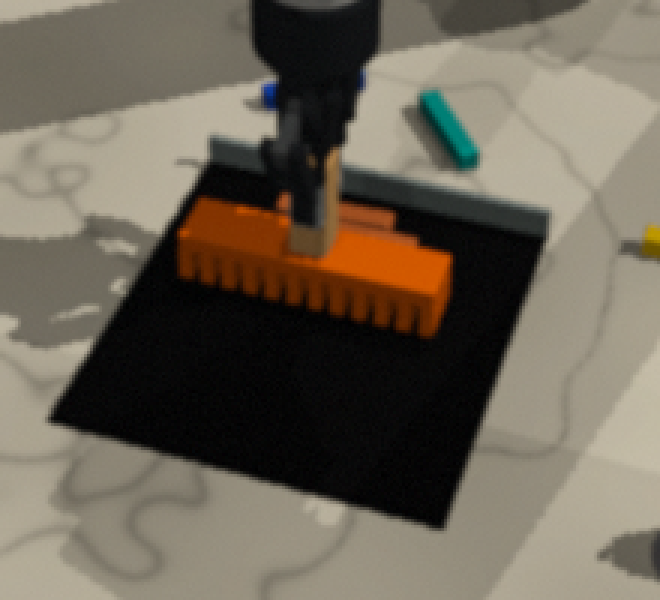

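The sticks are gathering ahead of the rake, visible at (340,215) to (420,240). I'll keep going at a slower speed.

```bash
python3 -m crank '[{"dp":[-0.2,-0.018,0],"angular":[0,0,0]},{"dp":[-0.2,-0.018,0],"angular":[0,0,0]},{"dp":[-0.2,-0.018,0],"angular":[0,0,0]},{"dp":[-0.2,-0.018,0],"angular":[0,0,0]},{"dp":[-0.13,-0.012,0],"angular":[0,0,0]},{"dp":[0,0,0],"angular":[0,0,0]},{"dp":[0,0,0],"angular":[0,0,0]}]' 1 80
```

```text
t: 7.35
tcp_pos: [0.5157, -0.0104, 0.0905]
tool_rot: [0.673, 0.74, 0.0, -0.0]
force: [0.7, -0.3, -2.1]
finger_gap: 0.296
gripper_force: 80.1
```

```bash
python3 -m crank '[{"dp":[-0.1,-0.009,0],"angular":[0,0,0]},{"dp":[-0.08,-0.007,0],"angular":[0,0,0]},{"dp":[0,0,0],"angular":[0,0,0]},{"dp":[0,0,0],"angular":[0,0,0]}]' 1 80; python3 - <<'E'
from h import *
s=vision.snapshot("scene"); w,H,S,V,red=look(s)
cv2.imwrite("pics/scene5.png",s["image"][190:310,230:400].repeat(4,0).repeat(4,1))
E
```

```text
t: 7.75
tcp_pos: [0.5103, -0.0109, 0.0905]
tool_rot: [0.673, 0.74, -0.0, -0.0]
force: [-0.0, -0.9, -2.5]
finger_gap: 0.295
gripper_force: 80.1
```

View pics/scene5.png

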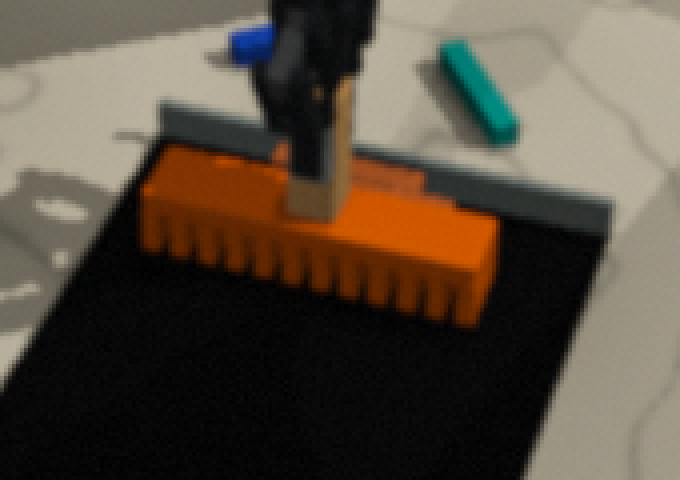

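The sticks are close to the lip and no contact force has built up yet. I'll nudge until it's firm.

```bash
python3 -m crank '[{"dp":[-0.07,-0.006,0],"angular":[0,0,0]},{"dp":[0,0,0],"angular":[0,0,0]},{"dp":[0,0,0],"angular":[0,0,0]}]' 1 80; python3 -m crank '[{"dp":[-0.05,-0.005,0],"angular":[0,0,0]},{"dp":[0,0,0],"angular":[0,0,0]},{"dp":[0,0,0],"angular":[0,0,0]}]' 1 80
```

```text
t: 8.1
tcp_pos: [0.5099, -0.0111, 0.0908]
tool_rot: [0.673, 0.739, 0.001, 0.001]
force: [4.9, 1.2, -3.7]
finger_gap: 0.293
gripper_force: 80.2
t: 8.4
tcp_pos: [0.5096, -0.0112, 0.0911]
tool_rot: [0.674, 0.739, 0.002, 0.003]
force: [6.6, 3.7, -3.4]
finger_gap: 0.294
gripper_force: 80.3
```

They're packed against the lip. Next I back off, set the rake down and look at the force.

```bash
python3 -m crank '[{"dp":[0.2,0.018,0],"angular":[0,0,0]},{"dp":[0.2,0.018,0],"angular":[0,0,0]},{"dp":[0,0,-0.03],"angular":[0,0,0]},{"dp":[0,0,0],"angular":[0,0,0]},{"dp":[0,0,0],"angular":[0,0,0]}]' 1 80; python3 -m crank '[{"dp":[0,0,-0.02],"angular":[0,0,0]},{"dp":[0,0,0],"angular":[0,0,0]},{"dp":[0,0,0],"angular":[0,0,0]}]' 1 25
```

```text
t: 8.9
tcp_pos: [0.5178, -0.01, 0.0893]
tool_rot: [0.673, 0.74, -0.001, -0.001]
force: [-0.7, 0.4, -1.6]
finger_gap: 0.296
gripper_force: 80.4
t: 9.2
tcp_pos: [0.5185, -0.0101, 0.089]
tool_rot: [0.673, 0.74, -0.0, -0.0]
force: [-0.5, -0.3, -1.4]
finger_gap: 0.296
gripper_force: 80.4
```

```bash
python3 -m crank '[{"dp":[0,0,-0.03],"angular":[0,0,0]},{"dp":[0,0,0],"angular":[0,0,0]},{"dp":[0,0,0],"angular":[0,0,0]}]' 1 25; python3 -m crank '[{"dp":[0,0,-0.02],"angular":[0,0,0]},{"dp":[0,0,0],"angular":[0,0,0]},{"dp":[0,0,0],"angular":[0,0,0]}]' 1 25
```

```text
t: 9.5
tcp_pos: [0.5186, -0.0101, 0.0889]
tool_rot: [0.673, 0.74, -0.0, -0.0]
force: [-1.4, 0.6, 5.8]
finger_gap: 0.295
gripper_force: 81.3
t: 9.8
tcp_pos: [0.5186, -0.0101, 0.0889]
tool_rot: [0.673, 0.74, -0.0, 0.0]
force: [-3.0, 0.9, 10.6]
finger_gap: 0.293
gripper_force: 82.2
```

The teeth are on the floor. I'll take the load off, release and rise.

```bash
python3 -m crank '[{"dp":[0,0,0.03],"angular":[0,0,0]},{"dp":[0,0,0],"angular":[0,0,0]}]' - 20; python3 -m crank '[{"dp":[0,0,0],"angular":[0,0,0]},{"dp":[0,0,0],"angular":[0,0,0]},{"dp":[0,0,0],"angular":[0,0,0]},{"dp":[0,0,0],"angular":[0,0,0]},{"dp":[0,0,0],"angular":[0,0,0]},{"dp":[0,0,0],"angular":[0,0,0]},{"dp":[0,0,0],"angular":[0,0,0]},{"dp":[0,0,0],"angular":[0,0,0]}]' 0; python3 -m crank '[{"dp":[0,0,0.5],"angular":[0,0,0]},{"dp":[0,0,0.9],"angular":[0,0,0]},{"dp":[0,0,0.9],"angular":[0,0,0]},{"dp":[0,0,0.9],"angular":[0,0,0]},{"dp":[0,0,0.9],"angular":[0,0,0]},{"dp":[0,-0.9,0],"angular":[0,0,0]},{"dp":[0,-1,0],"angular":[0,0,0]},{"dp":[0,-1,0],"angular":[0,0,0]},{"dp":[0,-1,0],"angular":[0,0,0]},{"dp":[0,-1,0],"angular":[0,0,0]},{"dp":[0,-1,0],"angular":[0,0,0]},{"dp":[0,-1,0],"angular":[0,0,0]},{"dp":[0,-1,0],"angular":[0,0,0]},{"dp":[0,-1,0],"angular":[0,0,0]},{"dp":[0,-0.5,0],"angular":[0,0,0]},{"dp":[0,0,0],"angular":[0,0,0]},{"dp":[0,0,0],"angular":[0,0,0]}]' 0; python3 - <<'E'
from h import *
s=vision.snapshot("top"); w,H,S,V,red=look(s)
cv2.imwrite("pics/top6.png",s["image"][170:320,220:420].repeat(4,0).repeat(4,1))
for k in blobs(red,40): print(cv2.contourArea(k),rect(ray(s,k[:,0],.020)),k[:,0].min(0),k[:,0].max(0))
m=(w[...,2]>.1)&(abs(w[...,0]-.52)<.05)&(abs(w[...,1])<.06)
print("post",[rect(ray(s,k[:,0],.117)) for k in blobs(m,20)])
E
```

```text
t: 10.0
tcp_pos: [0.5189, -0.0101, 0.089]
tool_rot: [0.673, 0.74, 0.0, 0.0]
force: [-1.4, 0.1, 6.2]
finger_gap: 0.297
gripper_force: 81.4
t: 10.8
tcp_pos: [0.5188, -0.0101, 0.0884]
tool_rot: [0.673, 0.74, 0.0, -0.0]
force: [-0.3, 0.5, 1.0]
finger_gap: 0.998
gripper_force: 0.0
t: 12.5
tcp_pos: [0.5183, -0.291, 0.2111]
tool_rot: [0.673, 0.74, 0.0, -0.001]
force: [0.1, 0.1, -0.5]
finger_gap: 1.0
gripper_force: 0.0
890.0 (array([464.5,  -8.1]), array([ 48.4, 100.9]), np.float32(5.2)) [297 251] [350 278]
1860.0 (array([518.2, -10.5]), array([ 44.8, 179.1]), np.float32(5.1)) [278 222] [373 251]
post [(array([515.9, -10.8]), array([26.7, 25.6]), np.float32(-83.8))]
```

View pics/top6.png

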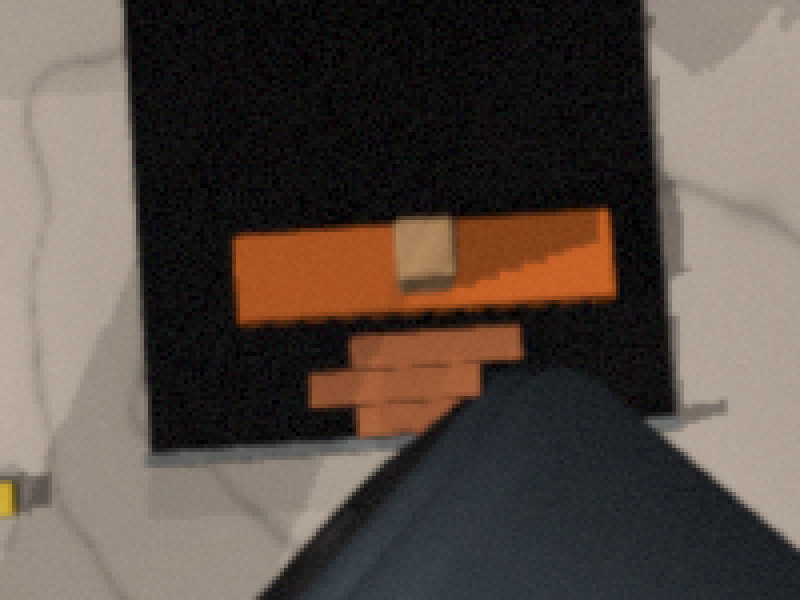

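The three sticks lie flat and packed parallel against the lip, at (437,345), (395,385) and (400,415). The rake stands upright at (425,265), clear of the arm, so I'll hand in.

```bash
python3 -c "
from station import order
print(order.sign_off())"
```

```text
the job is handed in; nothing more can be done
None
```

The job is handed in: the last picture shows all three sticks lying flat, packed against the lip and parallel to it, with the rake let go and standing upright on the tray; the bell, foot toy and bead ring were never approached, and the run took about 12.6 s.

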